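Find the lid that fits and close the canister

ROBOT

A 7-joint arm with a two-finger parallel gripper is mounted at the origin on the work surface. World frame = base frame: x ahead of the robot, y to its left, z up, the work surface at z = 0. Lengths are in mm, angles in rad, forces in N, time in s.
With the tool pointing down it reaches from about 400 to 875 mm from the base axis. Payload 4.4 kg.
Tool frame: the origin (TCP) lies on the centre line of the jaws, within the pads' length; the fingertips stand 25 mm ahead of it and the grasp point (between the pads) lies 6 mm ahead of it; x points along the fingers, y is the direction in which the jaws open and shut, and the axes are right-handed (so a half turn about x gives the same grasp; the last joint's range is limited). The gripper opens to 85 mm and grips with 20 to 120 N. Pads are 22 mm wide; open, the fingers measure 114 mm over their backs; the gripper's body (76 mm by 85 mm) begins 54 mm behind the grasp point. The pads swing forward as they close: fully open they stand 13 mm farther back than shut.
Start: joints at [1.091, 0.628, 0.038, 1.517, -0.027, 0.996, -0.02], TCP at [261.387, -595.142, 256.313] pointing down, gripper open.
Joint ranges: [-3.06, 3.06], [-0.37, 2.12], [-1.25, 1.32], [0.18, 2.47], [-1.1, 4.24], [0.23, 1.98], [-2.94, 2.94]. Speed limits (rad/s): [2.57, 2.57, 3.14, 3.14, 3.14, 3.14, 3.14].

INTERFACE

Orientations are given as [roll, pitch, yaw] about the fixed x, y, z axes, in that order (R = Rz(yaw) Ry(pitch) Rx(roll)).
In Python, from cell import * gives the robot as it stands. The module is installed in compiled form; this text tells all that it offers.
- The arm moves only by the tool jog_arm, never from a script. Its argument "series" is a list of rows, each a list of 3 entries, a list of its own where there are three numbers: the turn, a rotation vector about the tool's x, y, z in degrees, then the shift along the tool's x, y, z in mm, then the gripper's target within -1 to 1 (shut at 1, half-way at 0, fully open at -1). In form: [[[rx, ry, rz], [dx, dy, dz], hand], ...]. A call has 1 to 8 rows; each row shifts and turns the commanded pose from where the row before left it, along the tool's axes as they then stand; what a row does not reach is not made up. A row lasts 1/8 s, in which the tool goes at most 62.5 mm and 10.7 degrees, less where a joint would pass 70% of its speed; a pose out of reach is approached as far as the arm can. A call is refused whole if a number of a shift passes 62.5 or a number of a turn 10.7, either way. A call with a gripper value outside its range is refused whole. The fingers move at their own pace and stop on an object; the grip force is fixed at half the most. Time passes only in rows, so rows that do not move let the fingers close. It gives the time, the measured TCP pose, the force and the opening at its end, in the units of the state.
- read_state(): the state, without advancing time (a new reading comes with each control period).
- get_image(name): name is "side" or "top" or "wrist"; returns a dict with "img" (480x640x3 uint8, red, green, blue), "range_z" (480x640 float32, mm along the optical axis (not along the pixel's ray), 0 where there is no reading), "fovy" (degrees; the focal length in pixels is half the picture's height over the tangent of half this angle, whatever the lens; pixels are square), "cx", "cy" (the principal point, pixels), "cam_to_world" (4x4, takes a point from camera to world coordinates). Camera axes: x right, y up, looking along -z (the intrinsics and any distortion apply to the point x, -y, -z); pixel columns grow to the right and rows downward; lengths in mm; the calibration is good to about 2 mm. A picture is of the moment at which its call begins.
- finish_job(): hands the job in, once; it reports no verdict.
The state is a dict: "clock": time; "qpos": joint angles; "qd": joint speeds; "tau": joint torques, N m; "eef_pos": TCP position; "tool_rot": TCP orientation; "force": force on the tool from outside, world axes, zero at the start; "torque": the same for the moment, N m; "width": finger opening in mm.
Only numpy, scipy, OpenCV 4.12 (cv2) and the standard library are available. Lean on these libraries where they do the work, as an engineer would, in place of code of your own. Each camera call takes 0.05 s, during which the arm holds its last target. There are 200 camera calls.

TASK

The small steel canister stands open on the counter near the pressure cooker: find the one lid in the crate that fits it, draw it out and lay it flat on the bare counter with its closed face up, and let go of it there. Then take it again round its rim and set it on the canister, level and fully home. Do not drop the lid, leave the other lids in their slots and the canister where it stands, and do not shift the bowl, the spoon rest or its spatula.

Things in the scene. Friction and masses are not known exactly. Their poses are not given: they have to be found in the camera images.
- lid_center (a point): Centre (half-way through its depth) of the lid that fits: plain steel slip-on lid, a shallow round cap 58 mm across and 15 mm deep, one side a flat closed face, the other open (inner diameter 53 mm). The y axis points out of the closed face: level at the start, straight up when the lid lies closed face up; x and z lie in the plane of the disc.
- canister_mouth (a point): Centre of the mouth of the open canister, 95 mm above the counter, z up. With the lid fully home the underside of its face rests on the mouth: lid_center is then 5 mm below this point and the lid's lower edge 2.5 mm above the can's shoulder. The lid fits loosely, with about 2 mm of play all round.
- lid: The same lid as a whole (35 to 70 g, face 2.5 mm thick), origin and axes as lid_center. At the start it stands on edge in one of the crate's five slots, its axis along the crate's y, its centre about 37 mm and its top edge about 66 mm above the counter. Let go leaning at 45 degrees with its lower edge on the counter, it tips flat by itself.
- canister: The canister: loose, upright round steel can, about 250 g, 56 mm in diameter up to a shoulder 80 mm above the counter, then a neck 48 mm in diameter up to the mouth at 95 mm, its top 4 mm tapering to 45 mm. Origin at the centre of its underside, z up.
- crate: Low wooden crate fixed to the counter, 112 (its x) by 274 (its y) by 32 mm high, origin at the centre of its underside. Five slots 46 mm apart along y, each with a lid on edge on two rails between two wire hoops 30 mm high. About 30 mm are free between lids. Which lid is in which slot varies. The counter between crate and canister is bare.
- lid_small: Lid in the crate that does not fit: steel, 44 mm in diameter, 15 mm deep, top edge 51 mm above the counter; origin at its centre, y axis out of its closed face.
- lid_wood: Lid in the crate that does not fit: solid wood, 66 mm in diameter, 15 mm thick, top edge 74 mm above the counter; origin at its centre, y axis out of its face.
- lid_large: Lid in the crate that does not fit: steel, 78 mm in diameter, 15 mm deep, top edge 87 mm above the counter; origin at its centre, y axis out of its closed face.
- lid_plastic: Lid in the crate that does not fit: white plastic, 50 mm in diameter, 15 mm deep, top edge 57 mm above the counter; origin at its centre, y axis out of its closed face.
- bowl: Glass bowl, loose, 150 mm across the rim and 70 mm high, standing on the counter at the far side; origin at the centre of its foot.
- spoon_rest: Grey plastic spoon rest, loose, 210 mm (its x) by 96 mm, 14 mm high, far left on the counter; origin at the centre of its underside.
- spatula: Silicone spatula with a wooden handle, 270 mm long, lying in the spoon rest, head towards its own +x; origin at the neck between head and handle, on its underside.
- cooker: Steel pressure cooker, heavy and fixed, 224 mm in diameter and 225 mm high to the knob of its spring clip, on a cork mat at the left; its long black handle points along its own +y, to 277 mm from the axis. Origin at the centre of its underside.
Not all that is in view belongs to the job. Of the things that look like the canister, take the one that is nearest to the robot's base at the start.

How it is judged (in metres and radians):
On the way:
1. the lid lies flat on the counter, closed face up, let go (angle between lid_center's own y axis and vertical below 0.1 rad and height (world z) of lid_center below 0.012 m and contact force between lid and the fingers below 0.05 N), for 0.2 s.
At the end, for the whole second after the job is handed in: Lid at rest on the can, closed face up: centred to 6 mm, level to 0.1 rad, its centre 5 mm (give or take 2) below the mouth; can upright on the counter within 40 mm of its place; other lids within 25 mm, bowl, spoon rest and spatula within 30 mm of theirs (horizontal distance between lid_center and canister_mouth below 0.006 m and z of lid_center in the frame of canister_mouth between -0.007 and -0.003 m and angle between lid_center's own y axis and vertical below 0.1 rad and linear speed of each of lid, canister below 0.02 m/s and angle between canister's own z axis and vertical below 0.05 rad and height (world z) of canister below 0.004 m and distance of canister from where it was at the start of the episode below 0.04 m); the robot touches nothing.
It fails at once if another lid is moved more than 25 mm (distance of any of lid_small, lid_wood, lid_large, lid_plastic from where it was at the start of the episode above 0.025 m).
It fails at once if the bowl, the spoon rest or the spatula is moved more than 30 mm (distance of any of bowl, spoon_rest, spatula from where it was at the start of the episode above 0.03 m).
It fails at once if the canister is knocked over (angle between canister's own z axis and vertical above 0.4 rad).
It fails at once if the lid is dropped (falls freely faster than 0.8 m/s, some 35 mm) (contact force between lid and anything else below 0.01 N and linear speed of lid above 0.8 m/s).
It also fails if it takes over 48 s, if anything falls off the work surface, if the arm or the gripper's body presses on something with over 40 N, if the wrist force passes 120 N, or if a joint passes its speed limit or range.

## Working session

There is one attempt and no reset: what is moved stays moved. The work goes in short steps, Python scripts to look and compute and a tool call to move; the robot and the scene stay as the last step left them, time stands still between calls to the robot, and variables do not carry over. Pictures are saved under pics/ and viewed, about 8 in all and at most 12, crops included, and the job is handed in when it is done.

Besides the shell and the picture viewer there is one more tool, called after "Emit:" by a JSON object that holds its "fn" and its "kwargs". jog_arm: Moves the arm, as the interface text tells. Its arguments: {"type":"object","properties":{"series":{"type":"array"}},"required":["series"]}

```bash
mkdir -p pics
cat > h.py <<'E'
from cell import *
import numpy as np, cv2
from scipy.spatial.transform import Rotation as R
def cloud(d):
    f=240/np.tan(np.radians(d["fovy"])/2)
    v,u=np.mgrid[0:480,0:640]; z=d["range_z"]
    P=np.stack([(u-d["cx"])/f*z,-(v-d["cy"])/f*z,-z],-1)
    T=np.array(d["cam_to_world"]); W=P@T[:3,:3].T+T[:3,3]
    W[z<=0]=np.nan
    return W
def save(d,n,crop=None,s=1):
    im=cv2.cvtColor(d["img"],cv2.COLOR_RGB2BGR)
    if crop: x0,y0,x1,y1=crop; im=im[y0:y1,x0:x1]
    cv2.imwrite("pics/"+n,cv2.resize(im,None,fx=s,fy=s))
E
python3 - <<'E'
from h import *
s=read_state(); print(s)
for n in("top","side"):
    d=get_image(n); save(d,n+"0.png"); np.save(n+"0.npy",cloud(d)); print(n,d["fovy"],d["cx"],d["cy"],[k for k in d],np.round(d["cam_to_world"],3).tolist())
E
```

```text
{'clock': 0.0, 'qpos': array([ 1.09123072,  0.62933022,  0.03843237,  1.51839156, -0.02697216,
        0.99628607, -0.02000436]), 'qd': array([ 6.76819381e-04,  2.77601691e-04,  1.18438679e-03, -6.63089768e-05,
       -1.91243341e-04,  2.36755053e-03, -1.45502473e-04]), 'tau': array([ 1.98706821e-04, -5.63396323e+01,  1.22617140e+00, -1.93435639e+01,
        1.09784456e-02,  1.06581356e-02, -1.24029563e-05]), 'eef_pos': array([ 261.1284833 , -594.60209723,  255.39164776]), 'tool_rot': array([-1.54845079,  1.56889891,  2.00692548]), 'force': array([ 0.17766312,  0.17216544, -0.20016343]), 'torque': array([ 0.01922945, -0.03006245,  0.00548325]), 'width': 85.39487736548998}
top 55.15683343225195 322.98530558042376 230.01164761239764 ['img', 'range_z', 'fovy', 'cx', 'cy', 'cam_to_world'] [[-0.009, 0.986, -0.169, 380.977], [-1.0, -0.004, 0.03, 127.181], [0.029, 0.169, 0.985, 1136.061], [0.0, 0.0, 0.0, 1.0]]
side 43.63695420494329 325.520129134529 239.14586287452758 ['img', 'range_z', 'fovy', 'cx', 'cy', 'cam_to_world'] [[0.989, 0.087, -0.119, 391.188], [-0.147, 0.615, -0.775, -952.944], [0.005, 0.784, 0.621, 933.778], [0.0, 0.0, 0.0, 1.0]]
```

View pics/top0.png

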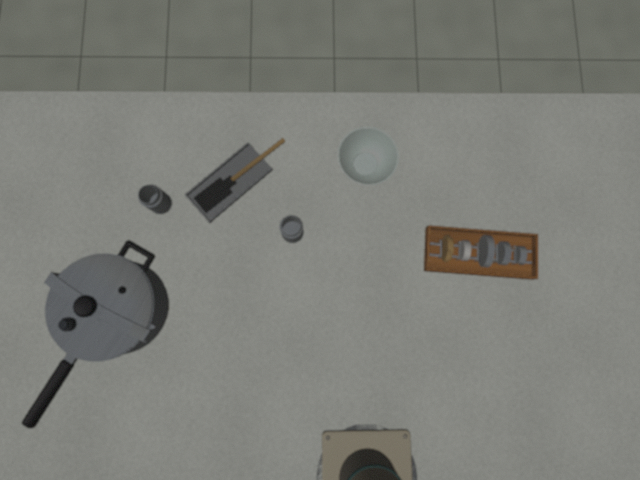

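View pics/side0.png

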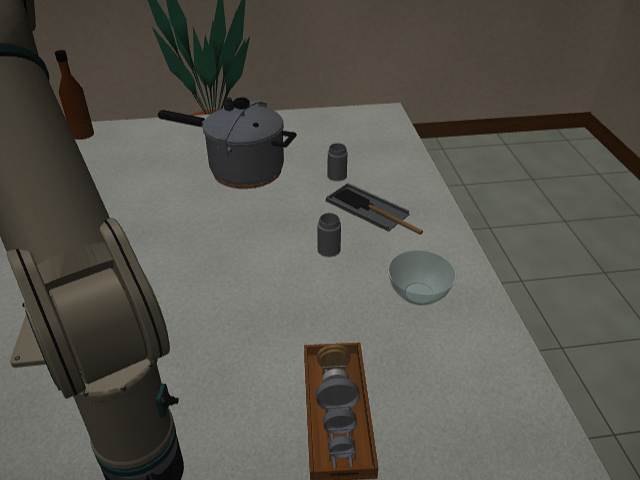

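The top view shows the crate around (480,252), with the lids from left to right as wood, white, large, a mid-size steel one at (506,254) and small. The near can is at (291,228) and a decoy can at (154,198). Next I measure.

Run:
```python
from h import *
t=np.load("top0.npy"); s=np.load("side0.npy"); img=cv2.imread("pics/top0.png")
hsv=cv2.cvtColor(img,cv2.COLOR_BGR2HSV)
print("counter",t[300,300],s[300,250])
# crate: brown mask, top at 32
m=((hsv[...,1]>90)&(hsv[...,0]<25)).astype(np.uint8); m[:,:400]=0
c=max(cv2.findContours(m,0,2)[0],key=cv2.contourArea); hull=cv2.convexHull(c)[:,0]
W=t[hull[:,1],hull[:,0]]; print("hull z",np.nanpercentile(W[:,2],[10,50,90]))
W=W[(W[:,2]>20)&(W[:,2]<45)]
r=cv2.minAreaRect(W[:,:2].astype(np.float32)); print("crate",r)
# heights along crate
for nm,C in(("top",t),("side",s)):
    P=C.reshape(-1,3); P=P[np.isfinite(P).all(1)]
    (cx,cy),(a,b),ang=r
    box=cv2.boxPoints(r); e=[box[1]-box[0],box[2]-box[1]]; l=max(e,key=np.linalg.norm); l=l/np.linalg.norm(l); l=l if l[1]>0 else -l
    q=P[:,:2]-[cx,cy]; y=q@l; x=q@np.array([l[1],-l[0]])
    k=(abs(x)<60)&(abs(y)<150)&(P[:,2]>38)
    for yb in range(-130,131,6):
        kk=k&(abs(y-yb)<3)
        if kk.sum()>3: print(nm,yb,kk.sum(),"zmax %.0f x %.0f..%.0f"%(P[kk,2].max(),x[kk].min(),x[kk].max()))
    print("axis l",l,np.degrees(np.arctan2(l[1],l[0])))
    # cans
    k=(P[:,2]>70)&(P[:,2]<110)&(P[:,0]>350)&(P[:,0]<900)&(P[:,1]>-50)
    Q=P[k]; 
    for cen in ((560,200),(600,500)):
        g=Q[np.linalg.norm(Q[:,:2]-cen,axis=1)<120]
        if len(g): print(nm,"can",len(g),g.min(0),g.max(0))
for p in((291,228),(291,218),(154,190),(506,254),(368,156)): print(p,t[p[1],p[0]])
```

```text
counter [ 4.02397017e+02  1.50062575e+02 -3.69263857e-03] [371.39383392  18.37829496   1.96877017]
hull z [24.42222221 30.38210608 33.09730633]
crate ((514.5439453125, -294.8819580078125), (273.3750305175781, 110.6666030883789), 85.07588195800781)
top -100 22 zmax 52 x -21..18
top -94 40 zmax 54 x -19..18
top -88 52 zmax 52 x -19..18
top -82 10 zmax 48 x -17..15
top -58 11 zmax 64 x -18..23
top -52 58 zmax 70 x -29..26
top -46 58 zmax 69 x -28..25
top -40 109 zmax 71 x -28..26
top -10 16 zmax 88 x -37..32
top -4 79 zmax 90 x -39..34
top 2 85 zmax 90 x -39..37
top 8 227 zmax 89 x -40..38
top 38 30 zmax 62 x -24..22
top 44 49 zmax 60 x -25..21
top 50 64 zmax 58 x -25..20
top 56 16 zmax 54 x -23..20
top 86 41 zmax 73 x -28..23
top 92 63 zmax 78 x -33..32
top 98 130 zmax 75 x -32..31
axis l [0.08583613 0.99630934] 85.07589
top can 207 [542.45742346 143.61928557  70.14770395] [598.44051288 197.54023251  98.97641456]
top can 274 [480.45785583 471.89065089  70.00798155] [672.32285477 536.02280835 105.93821407]
side -100 55 zmax 54 x -18..20
side -94 74 zmax 53 x -19..20
side -88 52 zmax 51 
[... 248 characters left out ...]
8
side 38 44 zmax 61 x -23..24
side 44 72 zmax 61 x -23..24
side 50 53 zmax 58 x -22..23
side 80 103 zmax 70 x -26..27
side 86 264 zmax 77 x -31..32
side 92 125 zmax 77 x -31..32
side 98 20 zmax 73 x -31..33
axis l [0.08583613 0.99630934] 85.07589
side can 364 [543.4617346  139.92371788  70.03150862] [598.58963311 202.04221816  99.64942607]
side can 291 [481.62571783 465.87724662  70.6396561 ] [669.98266438 550.63276836 109.53304883]
(291, 228) [580.07473709 172.19580727   5.41768456]
(291, 218) [597.48554417 170.64542946  45.75676595]
(154, 190) [671.30356624 506.25083239  32.12727127]
(506, 254) [ 504.50940923 -338.77503466   66.90225087]
(368, 156) [767.70203891 -25.48086078   4.96695368]
```

```bash
cat >> h.py <<'E'
def down(yaw):  # tool x down, tool y at angle yaw in world
    y=np.array([np.cos(yaw),np.sin(yaw),0]); x=np.array([0,0,-1.]); return np.stack([x,y,np.cross(x,y)],1)
def need(pos,Rt):
    s=read_state(); Rc=R.from_euler("xyz",s["tool_rot"]).as_matrix()
    dp=Rc.T@(np.array(pos)-s["eef_pos"]); rv=np.degrees(R.from_matrix(Rc.T@Rt).as_rotvec())
    print("t %.2f"%s["clock"],"pos",s["eef_pos"].round(1),"w %.1f"%s["width"],"F",np.round(s["force"],1),"| shift(tool)",dp.round(1),"turn",rv.round(1)); print("R",Rc.round(2).tolist(),"q",s["qpos"].round(2))
E
python3 - <<'E'
from h import *
th=np.radians(85.08)
for k in(0,np.pi): need((510.5,-342,200),down(th+k))
E
```

```text
t 0.10 pos [ 261.2 -594.7  255.5] w 85.5 F [-0.1  0.8 -0.1] | shift(tool) [  55.7 -131.  -329.9] turn [-1.514e+02 -1.000e-01  0.000e+00]
R [[-0.0, 0.4, -0.92], [0.0, -0.92, -0.4], [-1.0, -0.0, 0.0]] q [ 1.09  0.63  0.04  1.52 -0.03  1.   -0.02]
t 0.10 pos [ 261.2 -594.7  255.5] w 85.5 F [-0.1  0.8 -0.1] | shift(tool) [  55.7 -131.  -329.9] turn [28.6  0.   0.1]
R [[-0.0, 0.4, -0.92], [0.0, -0.92, -0.4], [-1.0, -0.0, 0.0]] q [ 1.09  0.63  0.04  1.52 -0.03  1.   -0.02]
```

Emit:
{"fn": "jog_arm", "kwargs": {"series": [[[0,0,0],[8,-19,-47],-1],[[0,0,0],[8,-19,-47],-1],[[0,0,0],[8,-19,-47],-1],[[0,0,0],[8,-19,-47],-1],[[0,0,0],[8,-19,-47],-1],[[0,0,0],[8,-18,-47],-1],[[0,0,0],[8,-18,-47],-0.2],[[9.5,0,0],[0,0,0],-0.2]]}}

```text
clock: 1.1
eef_pos: [513.6, -337.2, 199.0]
tool_rot: [-2.007, 1.566, 1.387]
force: [0.3, -0.3, 0.3]
width: 52.3
```

Emit:
{"fn": "jog_arm", "kwargs": {"series": [[[9.5,0,0],[0,0,0],-0.2],[[9.5,0,0],[0,0,0],-0.2],[[0,0,0],[0,0,0],-0.2]]}}

```text
clock: 1.48
eef_pos: [509.8, -342.5, 199.9]
tool_rot: [-0.01, 1.57, 3.051]
force: [-0.1, 0.5, -0.5]
width: 51.1
```

Run:
```python
from h import *
th=np.radians(85.08)
need((510.5,-342,200),down(th+np.pi))
d=get_image("wrist"); save(d,"w1.png"); C=cloud(d); np.save("w1.npy",C)
print(np.round(d["cam_to_world"],2).tolist(), d["fovy"])
P=C.reshape(-1,3); P=P[np.isfinite(P).all(1)]
l=np.array([np.cos(th),np.sin(th)]); q=P[:,:2]-[514.5,-294.9]; y=q@l; x=q@[l[1],-l[0]]
for yb in range(-64,-28,2):
    k=(abs(y-yb)<1)&(abs(x)<40)&(P[:,2]>36)&(P[:,2]<80)
    if k.sum()>3: print(yb,k.sum(),"z %.0f..%.0f x %.0f..%.0f"%(P[k,2].min(),P[k,2].max(),x[k].min(),x[k].max()))
```

```text
t 1.48 pos [ 509.8 -342.5  199.9] w 51.1 F [-0.1  0.5 -0.5] | shift(tool) [-0.1 -0.6 -0.6] turn [0.2 0.1 0. ]
R [[-0.0, -0.08, -1.0], [0.0, -1.0, 0.08], [-1.0, -0.0, 0.0]] q [ 0.43  0.65  0.19  1.68 -0.15  0.83 -0.97]
[[-0.08, 0.95, 0.31, 590.0], [-1.0, -0.08, -0.03, -348.31], [-0.0, -0.31, 0.95, 316.88], [0.0, 0.0, 0.0, 1.0]] 60.38365714876541
-54 85 z 44..66 x -21..30
-52 263 z 36..66 x -22..32
-50 273 z 37..66 x -23..31
-48 244 z 37..66 x -23..32
-46 245 z 36..66 x -22..32
-44 243 z 36..66 x -22..32
-42 241 z 36..67 x -22..31
-40 245 z 36..66 x -23..31
-38 102 z 37..62 x -24..31
```

View pics/w1.png

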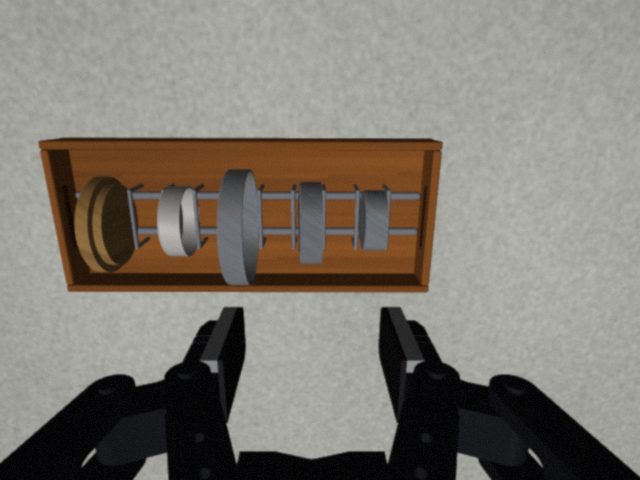

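Run:
```python
from h import *
th=np.radians(85.08);l=np.array([np.cos(th),np.sin(th)])
for n in("top","side"):
    C=np.load(n+"0.npy"); q=C[...,:2]-[514.5,-294.9]; y=q@l; x=q@[l[1],-l[0]]; z=C[...,2]
    k=(abs(x)<18)&(abs(y+46)<14)&(z>34)&(z<75)
    for zb in range(36,72,4):
        kk=k&(abs(z-zb)<2)
        if kk.any(): print(n,zb,np.histogram(y[kk],range(-60,-30,3))[0])
s=cv2.imread("pics/side0.png")[330:480,290:390]; t=cv2.imread("pics/top0.png")[215:290,415:550]
cv2.imwrite("pics/crops.png",np.vstack([cv2.resize(t,(540,300),interpolation=2),cv2.copyMakeBorder(cv2.resize(s,(200,300),interpolation=2),0,0,0,340,0)]))
```

```text
top 36 [0 0 0 0 0 0 9 0 0]
top 40 [ 0  0  0  0  0  0 10  1  0]
top 44 [0 0 0 0 0 2 9 0 0]
top 48 [0 0 0 0 0 1 9 0 0]
top 52 [ 0  0  0  0  0  1 10  0  0]
top 56 [0 0 0 0 0 3 8 0 0]
top 60 [0 3 7 4 8 8 4 0 0]
top 64 [ 0  7  9 14  6  9  6  0  0]
top 68 [0 3 2 2 0 7 3 0 0]
side 36 [ 0  0  0  0  0 17  9  0  0]
side 40 [ 0  0  0  0  0 16  6  0  0]
side 44 [0 0 0 0 0 9 1 0 0]
side 56 [0 1 2 2 1 0 2 0 0]
side 60 [ 1  6  6 10  4  7  3  0  0]
side 64 [ 1 19 18 17 21 12  4  0  0]
side 68 [2 1 7 6 3 4 0 0 0]
```

View pics/crops.png

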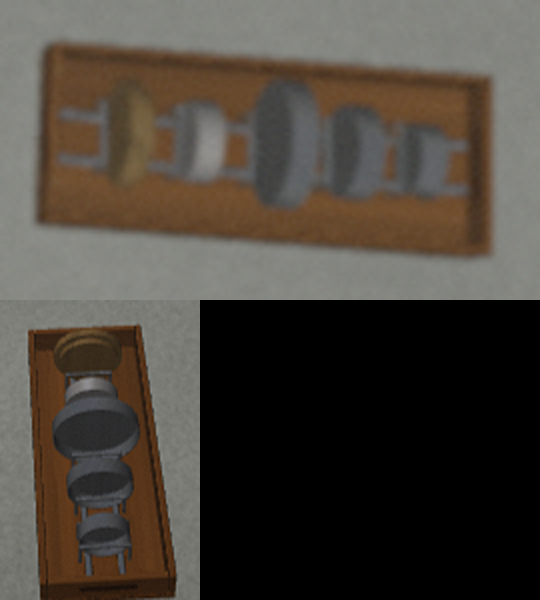

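The lid's closed face is on +y: the top camera sees a flat face at crate y ≈ -40, and the side camera sees the inside of the cap. I'll pinch it across its thickness from above.

Emit:
{"fn": "jog_arm", "kwargs": {"series": [[[0,0,0],[0,-1.3,0],0.2],[[0,0,0],[40,0,0],0.2],[[0,0,0],[40,0,0],0.2],[[0,0,0],[30,0,0],0.2],[[0,0,0],[20,0,0],0.2],[[0,0,0],[0,0,0],0.2]]}}

```text
clock: 2.28
eef_pos: [509.8, -341.6, 69.6]
tool_rot: [-0.654, 1.57, 2.404]
force: [0.8, -0.1, 0.1]
width: 34.2
```

Emit:
{"fn": "jog_arm", "kwargs": {"series": [[[0,0,0],[0,0,0],1],[[0,0,0],[0,0,0],1],[[0,0,0],[0,0,0],1],[[0,0,0],[0,0,0],1]]}}

```text
clock: 2.78
eef_pos: [510.6, -342.0, 71.3]
tool_rot: [2.657, 1.569, -0.568]
force: [0.2, -0.3, 4.8]
width: 12.9
```

Emit:
{"fn": "jog_arm", "kwargs": {"series": [[[0,0,0],[-10,0,0],1],[[0,0,0],[-20,0,0],1],[[0,0,0],[-40,0,0],1],[[0,0,0],[-40,0,0],1],[[0,0,0],[-20,0,0],1],[[0,0,0],[0,0,0],1]]}}

```text
clock: 3.52
eef_pos: [511.1, -342.3, 203.1]
tool_rot: [2.682, 1.566, -0.543]
force: [0.7, 0.0, -0.8]
width: 13.0
```

Run:
```python
from h import *
need((510,-60,200),down(np.radians(-180)))
d=get_image("wrist"); a=d; b=get_image("side")
save(a,"w2.png")
i1=cv2.resize(cv2.cvtColor(a["img"],4),(400,300)); i2=cv2.resize(cv2.cvtColor(b["img"],4)[240:480,240:560],(400,300))
cv2.imwrite("pics/c2.png",np.hstack([i1,i2]))
C=cloud(b);th=np.radians(85.08);l=np.array([np.cos(th),np.sin(th)])
q=C[...,:2]-[514.5,-294.9]; y=q@l
k=(abs(y+46)<25)&(abs(q[...,0])<60)&(C[...,2]>110)&(C[...,2]<215)
print(C[k].min(0),C[k].max(0))
```

```text
t 3.52 pos [ 511.1 -342.3  203.1] w 13.0 F [ 0.7  0.  -0.8] | shift(tool) [   2.4 -281.3   24.6] turn [85.2 -0.3  0.1]
R [[0.0, -0.08, -1.0], [-0.0, -1.0, 0.08], [-1.0, 0.0, -0.0]] q [ 0.43  0.64  0.19  1.68 -0.15  0.83 -0.97]
[ 482.16761947 -365.4600701   135.84358807] [ 539.12989034 -332.25425661  209.68954345]
```

View pics/c2.png

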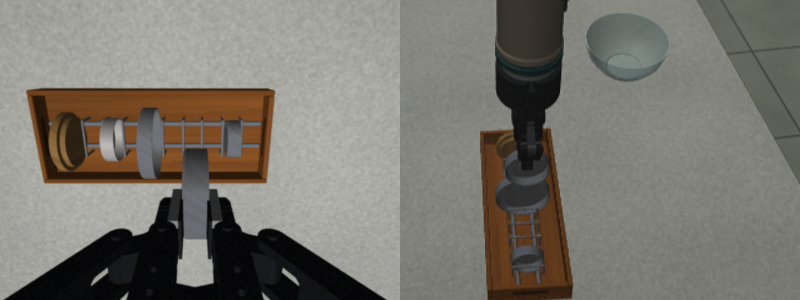

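The lid is held firmly, pinched near its top edge, and the other lids are undisturbed. Next I yaw so the face points back to the base, then move over the bare counter.

Emit:
{"fn": "jog_arm", "kwargs": {"series": [[[-10.6,0,0],[0,0,0],1],[[-10.6,0,0],[0,0,0],1],[[-10.6,0,0],[0,0,0],1],[[-10.6,0,0],[0,0,0],1],[[-10.6,0,0],[0,0,0],1],[[-10.6,0,0],[0,0,0],1],[[-10.6,0,0],[0,0,0],1],[[-10.6,0,0],[0,0,0],1]]}}

```text
clock: 4.62
eef_pos: [509.2, -341.1, 198.7]
tool_rot: [-2.04, 1.568, 2.505]
force: [-0.7, 0.7, -1.2]
width: 13.3
```

Run:
```python
from h import *
need((490,-95,180),down(np.radians(-11)))
```

```text
t 4.62 pos [ 509.2 -341.1  198.7] w 13.3 F [-0.7  0.7 -1.2] | shift(tool) [  19.2  -60.1 -239.4] turn [ 1.4 -0.1  0.2]
R [[-0.0, 0.99, -0.17], [0.0, -0.17, -0.99], [-1.0, -0.0, -0.0]] q [ 0.69  0.65 -0.23  1.68  0.19  0.84  0.21]
```

Emit:
{"fn": "jog_arm", "kwargs": {"series": [[[0,0,0],[4,-12,-48],1],[[0,0,0],[4,-12,-48],1],[[0,0,0],[4,-12,-48],1],[[0,0,0],[4,-12,-48],1],[[0,0,0],[4,-12,-47],1],[[0,0,-9],[0,0,0],1],[[0,0,-9],[0,0,0],1],[[0,0,-9],[0,0,0],1]]}}

```text
clock: 5.62
eef_pos: [492.2, -95.7, 179.9]
tool_rot: [-1.572, 1.094, 2.967]
force: [1.1, -0.1, -1.7]
width: 12.4
```

Emit:
{"fn": "jog_arm", "kwargs": {"series": [[[0,0,-9],[0,0,0],1],[[0,0,-9],[0,0,0],1],[[0,0,0],[0,0,0],1],[[0,0,0],[0,0,0],1]]}}

```text
clock: 6.12
eef_pos: [491.9, -95.7, 180.0]
tool_rot: [-1.571, 0.786, 2.967]
force: [0.6, -0.2, -0.6]
width: 13.0
```

Run:
```python
from h import *
need((490,-95,70),down(np.radians(-11)))
d=get_image("side"); save(d,"s3.png",(200,140,520,380),2)
C=cloud(d); k=(C[...,2]>90)&(abs(C[...,0]-490)<110)&(abs(C[...,1]+95)<50)&(C[...,2]<190)
v,u=np.where(k); i=np.argsort(C[k][:,2])[:8]; print(C[k][i].round(0).tolist())
```

```text
t 6.12 pos [491.9 -95.7 180. ] w 13.0 F [ 0.6 -0.2 -0.6] | shift(tool) [79.2 76.3 -0.3] turn [ 1.   0.4 45. ]
R [[-0.7, 0.7, -0.17], [0.12, -0.12, -0.98], [-0.71, -0.71, -0.0]] q [ 0.25  0.94 -0.21  1.38  0.09  1.62 -0.14]
[[452.0, -108.0, 137.0], [442.0, -87.0, 140.0], [453.0, -112.0, 140.0], [450.0, -110.0, 141.0], [457.0, -114.0, 141.0], [442.0, -92.0, 142.0], [444.0, -87.0, 142.0], [445.0, -81.0, 142.0]]
```

View pics/s3.png

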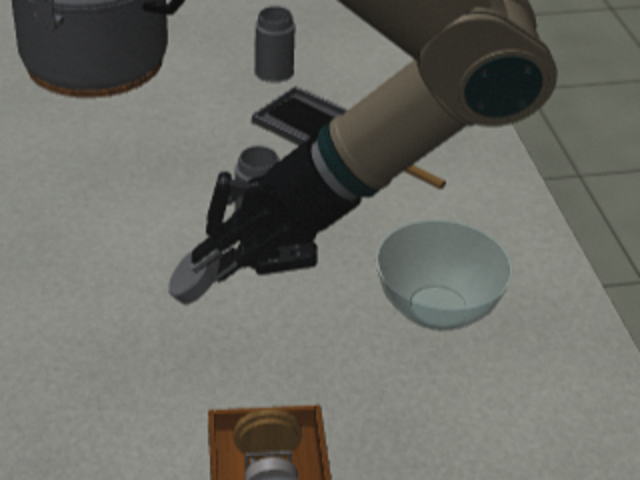

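Emit:
{"fn": "jog_arm", "kwargs": {"series": [[[0,0,0],[28,28,0],1],[[0,0,0],[28,28,0],1],[[0,0,0],[19,19,0],1],[[0,0,0],[7,7,0],1],[[0,0,0],[3,3,0],1],[[0,0,0],[0,0,0],1]]}}

```text
clock: 6.92
eef_pos: [493.0, -95.9, 60.9]
tool_rot: [-1.571, 0.787, 2.967]
force: [-1.0, -0.5, 0.0]
width: 12.9
```

Emit:
{"fn": "jog_arm", "kwargs": {"series": [[[0,0,0],[2,2,0],1],[[0,0,0],[0,0,0],1]]}}

```text
clock: 7.18
eef_pos: [492.6, -95.9, 57.6]
tool_rot: [-1.571, 0.786, 2.967]
force: [-0.6, 0.1, -0.4]
width: 13.1
```

Emit:
{"fn": "jog_arm", "kwargs": {"series": [[[0,0,0],[2,2,0],1],[[0,0,0],[0,0,0],1]]}}

```text
clock: 7.42
eef_pos: [492.3, -95.8, 54.3]
tool_rot: [-1.571, 0.785, 2.967]
force: [0.6, -0.4, -0.3]
width: 13.1
```

Emit:
{"fn": "jog_arm", "kwargs": {"series": [[[0,0,0],[1.5,1.5,0],1],[[0,0,0],[0,0,0],1]]}}

```text
clock: 7.68
eef_pos: [492.3, -95.8, 52.2]
tool_rot: [-1.571, 0.785, 2.967]
force: [0.6, 1.1, -0.6]
width: 12.9
```

Emit:
{"fn": "jog_arm", "kwargs": {"series": [[[0,0,0],[1.5,1.5,0],1],[[0,0,0],[0,0,0],1]]}}

```text
clock: 7.92
eef_pos: [492.4, -95.8, 50.1]
tool_rot: [-1.571, 0.785, 2.967]
force: [1.1, 0.1, -0.7]
width: 13.3
```

Emit:
{"fn": "jog_arm", "kwargs": {"series": [[[0,0,0],[1,1,0],1],[[0,0,0],[0,0,0],1]]}}

```text
clock: 8.18
eef_pos: [492.6, -95.9, 49.6]
tool_rot: [-1.571, 0.785, 2.967]
force: [0.9, -0.3, 4.9]
width: 13.0
```

Emit:
{"fn": "jog_arm", "kwargs": {"series": [[[0,0,0],[1,1,0],1],[[0,0,0],[0,0,0],1]]}}

```text
clock: 8.43
eef_pos: [492.7, -95.9, 49.2]
tool_rot: [-1.571, 0.785, 2.967]
force: [3.4, -0.4, 9.9]
width: 12.9
```

Emit:
{"fn": "jog_arm", "kwargs": {"series": [[[0,0,0],[0,0,0],0.25],[[0,0,0],[0,0,0],0.25],[[0,0,0],[0,0,0],0.25],[[0,0,0],[-10,0,0],0.25],[[0,0,0],[-15,0,0],0.25],[[0,0,0],[-20,0,0],0.25],[[0,0,0],[-30,0,0],0.25],[[0,0,0],[-40,0,0],0.25]]}}

```text
clock: 9.43
eef_pos: [572.9, -110.1, 129.6]
tool_rot: [-1.571, 0.784, 2.967]
force: [1.5, -0.6, -0.4]
width: 32.1
```

Run:
```python
from h import *
d=get_image("side"); save(d,"s4.png",(200,140,520,380),2)
C=cloud(d); k=(C[...,2]>6)&(abs(C[...,0]-460)<90)&(abs(C[...,1]+95)<80)&(C[...,2]<40)
P=C[k]; print(len(P),P.min(0),P.max(0),np.median(P,0)); 
k=P[:,2]>11; print(cv2.minEnclosingCircle(P[k,:2].astype(np.float32)))
need((450,-88,200),down(np.radians(-11)))
```

```text
730 [ 442.14205718 -174.85783307    6.01724771] [549.9115718  -57.65498187  35.51821915] [ 483.9363193  -109.48340786   15.15627266]
((504.8227844238281, -120.83928680419922), 64.60417938232422)
t 9.47 pos [ 577.5 -110.5  132.9] w 31.7 F [ 0.8 -0.6  2.7] | shift(tool) [  42.9 -139.4   -0. ] turn [ 0.9  0.3 44.5]
R [[-0.69, 0.7, -0.17], [0.12, -0.12, -0.98], [-0.71, -0.7, -0.0]] q [ 0.23  1.12 -0.19  1.06  0.1   1.75 -0.12]
```

View pics/s4.png

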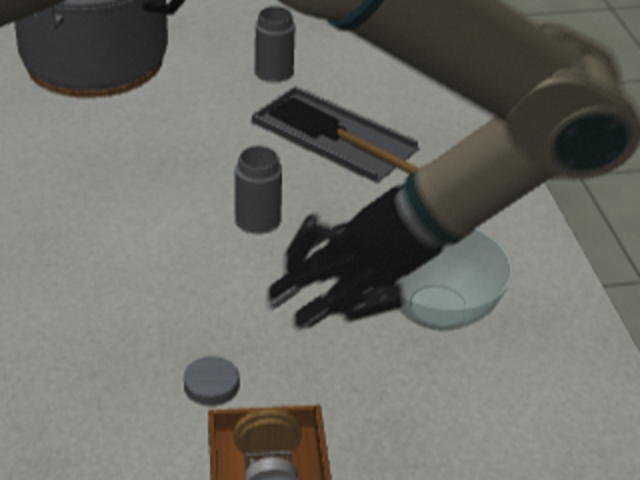

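Emit:
{"fn": "jog_arm", "kwargs": {"series": [[[0,0,0],[-20,-40,0],-0.4],[[0,0,0],[0,-50,0],-1],[[0,0,9],[0,0,0],-1],[[0,0,9],[0,0,0],-1],[[0,0,9],[0,0,0],-1],[[0,0,9],[0,0,0],-1],[[0,0,9],[0,0,0],-1],[[0,0,0],[0,0,0],-1]]}}

```text
clock: 10.48
eef_pos: [521.2, -101.2, 207.5]
tool_rot: [-1.142, 1.568, -2.887]
force: [-0.6, -0.2, -0.3]
width: 85.8
```

```bash
cat >> h.py <<'E'
def lid(d,c,r=120,zmin=9,zmax=25):
    C=cloud(d); k=(np.hypot(C[...,0]-c[0],C[...,1]-c[1])<r)&(C[...,2]>zmin)&(C[...,2]<zmax)
    n,lab,st,ce=cv2.connectedComponentsWithStats(k.astype(np.uint8))
    for i in range(1,n):
        if st[i,4]>40:
            P=C[lab==i]; print("comp",st[i],"z med %.1f"%np.median(P[:,2]),"min",P.min(0).round(1),"max",P.max(0).round(1),"circ",np.round(np.hstack(cv2.minEnclosingCircle(P[:,:2].astype(np.float32))),1))
E
python3 - <<'E'
from h import *
for n in("side","top","wrist"): print(n); lid(get_image(n),(450,-120),60)
need((450,-120,150),down(np.radians(-11)))
E
```

```text
side
comp [292 319  27  22 431] z med 14.7 min [ 452.7 -125.8    9.1] max [506.9 -65.9  20. ] circ [478.9 -96.1  30.4]
comp [307 348   9   8  50] z med 17.4 min [ 476.5 -164.5    9.1] max [ 492.9 -157.8   24.8] circ [ 484.7 -161.     8.5]
top
comp [388 256  23  23 381] z med 14.7 min [ 453.  -121.2    9.1] max [507.4 -65.7  19.9] circ [480.4 -93.6  29.2]
wrist
comp [ 219  182   73   67 3330] z med 14.4 min [ 454.2 -120.4   11.3] max [508.1 -64.6  17.3] circ [482.8 -91.6  29.1]
comp [258 282  34  12 255] z med 17.4 min [ 472.8 -155.     9. ] max [ 499.3 -152.1   25. ] circ [ 486.1 -153.2   13.3]
t 10.62 pos [ 525.4 -101.6  206.9] w 85.3 F [ 0.2 -0.1  0.6] | shift(tool) [ 56.9 -71.1  31.2] turn [ 1. -0. -0.]
R [[0.0, 0.98, -0.17], [0.0, -0.17, -0.98], [-1.0, 0.0, -0.0]] q [ 0.29  0.54 -0.22  1.89  0.17  0.74 -0.2 ]
```

Run:
```python
from h import *
need((480.7,-93.3,26),down(np.radians(-11)))
```

```text
t 10.62 pos [ 525.4 -101.6  206.9] w 85.3 F [ 0.2 -0.1  0.6] | shift(tool) [180.9 -45.5  -0.4] turn [ 1. -0. -0.]
R [[0.0, 0.98, -0.17], [0.0, -0.17, -0.98], [-1.0, 0.0, -0.0]] q [ 0.29  0.54 -0.22  1.89  0.17  0.74 -0.2 ]
```

Emit:
{"fn": "jog_arm", "kwargs": {"series": [[[0,0,0],[0,-45.5,-0.4],-1],[[0,0,0],[55,0,0],-1],[[0,0,0],[55,0,0],-1],[[0,0,0],[0,0,0],-1],[[0,0,0],[0,0,0],-1]]}}

```text
clock: 11.25
eef_pos: [480.8, -93.1, 97.3]
tool_rot: [1.668, 1.569, -0.077]
force: [0.7, 0.5, 1.5]
width: 85.5
```

Run:
```python
from h import *
lid(get_image("wrist"),(480,-93),45,11,18)
need((480.7,-93.3,26),down(np.radians(-11)))
```

```text
comp [ 260  211  110  105 9026] z med 14.4 min [ 454.3 -120.8   11. ] max [511.9 -62.3  16.5] circ [483.  -91.5  29.3]
t 11.30 pos [481.1 -93.3  98.1] w 85.5 F [0.5 0.3 1.2] | shift(tool) [72.1 -0.6  0.1] turn [ 1.  -0.  -0.2]
R [[0.0, 0.98, -0.17], [-0.0, -0.17, -0.98], [-1.0, 0.0, -0.0]] q [ 0.24  0.67 -0.15  2.09  0.25  0.4  -0.28]
```

Emit:
{"fn": "jog_arm", "kwargs": {"series": [[[0,0,0],[30,0.8,-1],-1],[[0,0,0],[25,0,0],-1],[[0,0,0],[17,0,0],-1],[[0,0,0],[0,0,0],-1],[[0,0,0],[0,0,0],-0.4]]}}

```text
clock: 11.92
eef_pos: [480.8, -92.4, 25.5]
tool_rot: [1.62, 1.569, -0.126]
force: [0.6, -0.3, 0.3]
width: 69.7
```

Emit:
{"fn": "jog_arm", "kwargs": {"series": [[[0,0,0],[0,0,0],0],[[0,0,0],[0,0,0],1],[[0,0,0],[0,0,0],1],[[0,0,0],[0,0,0],1]]}}

```text
clock: 12.42
eef_pos: [480.8, -92.4, 26.1]
tool_rot: [1.513, 1.568, -0.232]
force: [-0.8, -0.6, 10.3]
width: 54.9
```

Emit:
{"fn": "jog_arm", "kwargs": {"series": [[[0,0,0],[-10,0,0],1],[[0,0,0],[-40,0,0],1],[[0,0,0],[-60,0,0],1],[[0,0,0],[-60,0,0],1],[[0,0,0],[0,0,0],1]]}}

```text
clock: 13.05
eef_pos: [482.8, -92.6, 199.5]
tool_rot: [1.573, 1.561, -0.173]
force: [0.6, -0.5, -1.3]
width: 55.1
```

Run:
```python
from h import *
from scipy.optimize import least_squares
for n in("top","side"):
    C=np.load(n+"0.npy"); 
    for lo,hi,r0 in((84,99,24),(35,75,28)):
        k=(np.hypot(C[...,0]-570,C[...,1]-171)<45)&(C[...,2]>lo)&(C[...,2]<hi); P=C[k]
        # keep outer wall: all points; circle of known radius, robust
        print(n,lo,len(P),P.min(0).round(1),P.max(0).round(1),np.round(np.hstack(cv2.minEnclosingCircle(P[:,:2].astype(np.float32))),1),
          least_squares(lambda c:np.hypot(P[:,0]-c[0],P[:,1]-c[1])-r0,(570,171),loss="soft_l1").x.round(1))
need((500,100,190),down(np.radians(-11)))
lid(get_image("wrist"),(482,-93),45,150,260)
lid(get_image("side"),(482,-93),45,150,182)
```

```text
top 84 88 [546.6 147.9  84.3] [593.6 194.5  99. ] [570.5 170.9  24.5] [570.7 170.9]
top 35 95 [542.5 143.8  35.3] [597.5 197.5  74.8] [570.3 171.1  28.4] [570.2 170.7]
side 84 160 [547.1 141.8  84. ] [594.9 195.8  97.3] [571.4 168.7  27.7] [571.5 169.9]
side 35 361 [543.5 138.7  35.6] [598.6 202.   75. ] [571.  170.1  32. ] [570.7 170.9]
t 13.05 pos [482.8 -92.6 199.5] w 55.1 F [ 0.6 -0.5 -1.3] | shift(tool) [   9.4  -16.7 -192.7] turn [ 1.  -0.  -0.6]
R [[0.01, 0.98, -0.17], [-0.0, -0.17, -0.98], [-1.0, 0.01, -0.0]] q [ 0.32  0.49 -0.27  2.01  0.21  0.65 -0.26]
comp [  129   252   358   228 46890] z med 207.0 min [ 437.1 -120.5  171.8] max [527.  -61.8 260. ] circ [482. -93.  45.]
comp [288 270  34  12 137] z med 176.9 min [ 450.3 -123.9  169.6] max [513.  -95.7 182. ] circ [ 481.7 -100.4   31.4]
```

Run:
```python
from h import *
need((570.6,170.7,185),down(np.radians(-11)))
```

```text
t 13.15 pos [479.9 -92.5 195.6] w 55.1 F [ 0.  -1.1 -1.2] | shift(tool) [  10.5   43.5 -275. ] turn [ 1.   0.  -0.1]
R [[0.0, 0.98, -0.17], [-0.0, -0.17, -0.98], [-1.0, 0.0, 0.0]] q [ 0.32  0.5  -0.26  2.02  0.21  0.65 -0.26]
```

Emit:
{"fn": "jog_arm", "kwargs": {"series": [[[0,0,0],[0,8.7,-55],1],[[0,0,0],[0,8.7,-55],1],[[0,0,0],[0,8.7,-55],1],[[0,0,0],[0,8.7,-55],1],[[0,0,0],[0,8.7,-55],1],[[0,0,0],[0,0,0],1],[[0,0,0],[0,0,0],1],[[0,0,0],[0,0,0],1]]}}

```text
clock: 14.15
eef_pos: [569.9, 168.8, 193.6]
tool_rot: [-0.632, 1.568, -2.379]
force: [-0.6, -0.5, -0.3]
width: 54.7
```

Run:
```python
from h import *
s=read_state(); p=s["eef_pos"]
d=get_image("wrist"); save(d,"w5.png")
C=cloud(d); zt=p[2]-11
k=(np.hypot(C[...,0]-p[0],C[...,1]-p[1])<32)&(abs(C[...,2]-zt)<5)
P=C[k]; print("lidface",len(P),np.median(P[:,2]),P.min(0),P.max(0),cv2.minEnclosingCircle(P[:,:2].astype(np.float32)))
A=np.c_[P[:,:2]-p[:2],np.ones(len(P))]; print("tilt",np.linalg.lstsq(A,P[:,2],rcond=None)[0])
print("can now"); lid(d,(571,171),40,84,100)
need((570.6,170.7,110),down(np.radians(-11)))
```

```text
lidface 18664 181.82390838411027 [541.28968169 141.20061199 177.61026173] [601.30327913 199.30941957 187.59507195] ((570.3935546875, 171.4337158203125), 31.104175567626953)
tilt [-5.63439259e-03 -9.76204188e-03  1.81859372e+02]
can now
comp [274 205  85  59 996] z med 92.8 min [549.4 160.9  84. ] max [597.  197.3  96.2] circ [573.3 173.4  24. ]
t 14.20 pos [570.2 169.  193.9] w 55.3 F [ 0.6  0.5 -0.8] | shift(tool) [83.9  0.2 -1.9] turn [0.9 0.1 0.1]
R [[-0.0, 0.98, -0.18], [-0.0, -0.18, -0.98], [-1.0, -0.0, 0.0]] q [-0.19  0.63 -0.24  1.73  0.19  0.8  -0.69]
```

View pics/w5.png

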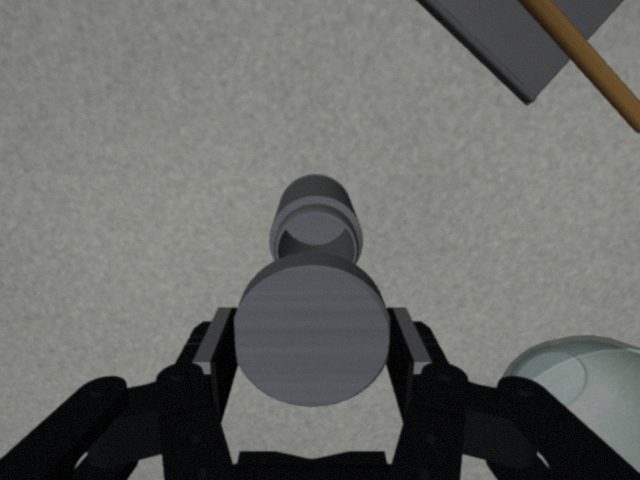

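Emit:
{"fn": "jog_arm", "kwargs": {"series": [[[0,0,0],[0,1,-2.9],1],[[0,0,0],[35,0,0],1],[[0,0,0],[25,0,0],1],[[0,0,0],[7,0,0],1],[[0,0,0],[0,0,0],1],[[0,0,0],[0,0,0],1]]}}

```text
clock: 14.95
eef_pos: [572.9, 174.0, 128.6]
tool_rot: [2.098, 1.569, 0.352]
force: [0.8, 0.4, -0.1]
width: 54.8
```

Run:
```python
from h import *
p=read_state()["eef_pos"]; print(p)
for n in("top","side"):
    d=get_image(n); save(d,n+"6.png"); C=cloud(d)
    for lo,hi in((98,118),(30,76)):
        k=(np.hypot(C[...,0]-571,C[...,1]-171)<36)&(C[...,2]>lo)&(C[...,2]<hi)
        P=C[k]
        if len(P)>5: print(n,lo,len(P),P.min(0).round(1),P.max(0).round(1))
a=cv2.imread("pics/side6.png")[170:300,270:400]; b=cv2.imread("pics/top6.png")[180:280,240:340]
cv2.imwrite("pics/c6.png",np.hstack([cv2.resize(a,(400,400),interpolation=2),cv2.resize(b,(400,400),interpolation=2)]))
```

```text
[572.85683594 173.98414486 128.61915493]
side 98 327 [536.6 140.5  98.3] [604.9 202.9 118. ]
side 30 364 [543.5 137.7  30.7] [597.4 201.3  76. ]
```

View pics/c6.png

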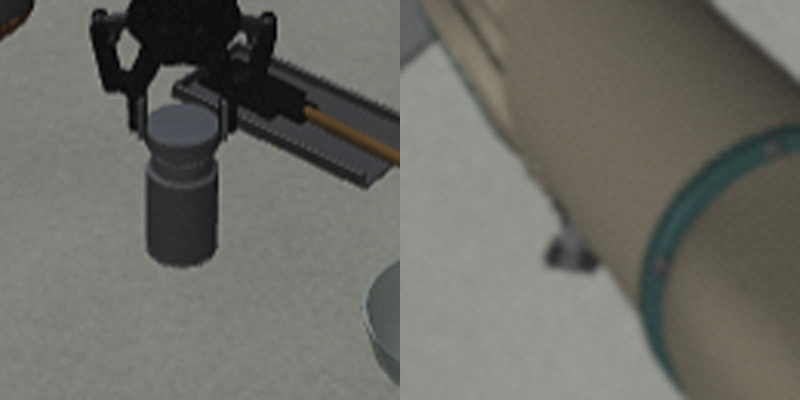

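Run:
```python
from h import *
for _ in range(3):
    s=read_state(); p=s["eef_pos"]; print(p.round(1),s["qd"].round(3).max(),s["clock"]); 
    d=get_image("wrist"); C=cloud(d)
    k=(np.hypot(C[...,0]-p[0],C[...,1]-p[1])<33)&(abs(C[...,2]-(p[2]-12))<5); 
    f=240/np.tan(np.radians(d["fovy"])/2)
    cn=max(cv2.findContours(k.astype(np.uint8),0,2)[0],key=cv2.contourArea); print(cv2.fitEllipse(cn))
    P=C[k]; print("lid ctr",(P[:,:2].min(0)+P[:,:2].max(0))/2,P[:,:2].mean(0))
d=get_image("side"); C=cloud(d)
k=(np.hypot(C[...,0]-571,C[...,1]-173)<36)&(C[...,2]>110)&(C[...,2]<122); P=C[k]
print("side face",len(P),P.min(0),P.max(0),np.median(P,0))
```

```text
[572.7 174.  128.6] 0.006 15.05
((311.3434753417969, 333.3315734863281), (143.16517639160156, 169.1660614013672), 91.93824005126953)
lid ctr [574.64767542 175.11829957] [573.78838203 177.99064932]
[572.6 173.9 128.4] 0.004 15.1
((311.12762451171875, 333.44500732421875), (143.34410095214844, 168.58709716796875), 90.84687042236328)
lid ctr [574.45224239 175.16227014] [573.65424053 177.94351382]
[572.5 173.9 128.3] 0.005 15.15
((311.074462890625, 333.59228515625), (143.0281524658203, 168.89486694335938), 91.1666030883789)
lid ctr [574.30825478 175.18992145] [573.50674881 177.88348523]
side face 341 [535.448996   138.92202751 110.36002956] [605.15664311 203.19731035 121.89203498] [569.80085125 167.2179555  116.16098363]
```

Emit:
{"fn": "jog_arm", "kwargs": {"series": [[[0,0,0],[0,-1.1,2.2],1],[[0,0,0],[4,0,0],1],[[0,0,0],[3,0,0],1],[[0,0,0],[0,0,0],1]]}}

```text
clock: 15.75
eef_pos: [570.3, 171.7, 120.0]
tool_rot: [-1.103, 1.57, -2.848]
force: [0.1, 0.3, -1.2]
width: 54.9
```

Emit:
{"fn": "jog_arm", "kwargs": {"series": [[[0,0,0],[3,0,0],1],[[0,0,0],[0,0,0],1]]}}

```text
clock: 16.0
eef_pos: [570.5, 171.8, 117.2]
tool_rot: [-1.089, 1.57, -2.834]
force: [-0.5, -0.1, -1.4]
width: 55.6
```

Emit:
{"fn": "jog_arm", "kwargs": {"series": [[[0,0,0],[2.5,0,0],1],[[0,0,0],[2,0,0],1],[[0,0,0],[0,0,0],1]]}}

```text
clock: 16.38
eef_pos: [570.5, 171.7, 112.8]
tool_rot: [-1.013, 1.57, -2.759]
force: [0.0, -0.0, -0.2]
width: 54.9
```

Emit:
{"fn": "jog_arm", "kwargs": {"series": [[[0,0,0],[1.5,0,0],1],[[0,0,0],[0,0,0],1]]}}

```text
clock: 16.62
eef_pos: [570.5, 171.7, 111.4]
tool_rot: [-0.954, 1.571, -2.699]
force: [0.1, -1.1, -1.6]
width: 55.1
```

Emit:
{"fn": "jog_arm", "kwargs": {"series": [[[0,0,0],[1,0,0],1],[[0,0,0],[0,0,0],1]]}}

```text
clock: 16.88
eef_pos: [570.5, 171.8, 110.4]
tool_rot: [-1.029, 1.571, -2.774]
force: [0.4, -1.2, -1.4]
width: 55.3
```

Emit:
{"fn": "jog_arm", "kwargs": {"series": [[[0,0,0],[1,0,0],1],[[0,0,0],[0,0,0],1]]}}

```text
clock: 17.12
eef_pos: [570.6, 171.7, 109.4]
tool_rot: [-1.128, 1.571, -2.874]
force: [-0.3, -0.1, -1.0]
width: 55.3
```

Emit:
{"fn": "jog_arm", "kwargs": {"series": [[[0,0,0],[1,0,0],1],[[0,0,0],[0,0,0],1]]}}

```text
clock: 17.38
eef_pos: [570.7, 171.8, 108.7]
tool_rot: [1.94, 1.57, 0.195]
force: [-0.1, -0.1, 1.1]
width: 55.3
```

Emit:
{"fn": "jog_arm", "kwargs": {"series": [[[0,0,0],[0.7,0,0],1],[[0,0,0],[0,0,0],1]]}}

```text
clock: 17.62
eef_pos: [570.8, 171.8, 108.7]
tool_rot: [1.791, 1.57, 0.046]
force: [-1.9, -1.3, 6.6]
width: 55.1
```

Emit:
{"fn": "jog_arm", "kwargs": {"series": [[[0,0,0],[0.7,0,0],1],[[0,0,0],[0,0,0],1]]}}

```text
clock: 17.88
eef_pos: [570.8, 171.8, 108.6]
tool_rot: [1.704, 1.57, -0.041]
force: [-2.8, -0.7, 12.0]
width: 54.9
```

Emit:
{"fn": "jog_arm", "kwargs": {"series": [[[0,0,0],[-0.5,0,0],0.25],[[0,0,0],[0,0,0],-0.45],[[0,0,0],[0,0,0],-0.7],[[0,0,0],[0,0,0],-1],[[0,0,0],[0,0,0],-1],[[0,0,0],[0,0,0],-1]]}}

```text
clock: 18.62
eef_pos: [570.6, 171.7, 107.5]
tool_rot: [-1.315, 1.571, -3.061]
force: [0.2, 0.2, -0.8]
width: 85.2
```

Emit:
{"fn": "jog_arm", "kwargs": {"series": [[[0,0,0],[-10,0,0],-1],[[0,0,0],[-30,0,0],-1],[[0,0,0],[-50,0,0],-1],[[0,0,0],[-40,-40,0],-1],[[0,0,0],[0,-60,0],-1],[[0,0,0],[0,0,0],-1],[[0,0,0],[0,0,0],-1]]}}

```text
clock: 19.5
eef_pos: [472.9, 189.2, 238.4]
tool_rot: [1.945, 1.569, 0.2]
force: [0.3, -0.2, 0.4]
width: 85.5
```

Run:
```python
from h import *
for n in("top","side","wrist"):
    d=get_image(n); save(d,n+"7.png"); C=cloud(d)
    for lo,hi in((93,104),(30,76)):
        k=(np.hypot(C[...,0]-571,C[...,1]-171)<40)&(C[...,2]>lo)&(C[...,2]<hi)
        P=C[k]
        if len(P)>5:
            A=np.c_[P[:,:2]-[571,171],np.ones(len(P))]
            print(n,lo,len(P),P.min(0).round(1),P.max(0).round(1),"med z %.1f"%np.median(P[:,2]),"mid",((P.min(0)+P.max(0))/2).round(1)[:2],"tilt",np.linalg.lstsq(A,P[:,2],rcond=None)[0].round(3) if lo==93 else "")
a=cv2.imread("pics/side7.png")[180:280,280:380]; b=cv2.imread("pics/wrist7.png")
cv2.imwrite("pics/c7.png",np.hstack([cv2.resize(a,(300,300),interpolation=2),cv2.resize(b,(400,300))]))
print(read_state()["force"],read_state()["eef_pos"])
```

```text
top 93 70 [561.6 143.3  93.4] [597.5 168.8 101.6] med z 96.7 mid [579.6 156. ] tilt [-7.7000e-02  7.1000e-02  9.8925e+01]
side 93 303 [539.7 138.9  93.1] [597.5 200.1 101.6] med z 97.0 mid [568.6 169.5] tilt [-1.1000e-02 -0.0000e+00  9.6903e+01]
side 30 341 [543.2 138.8  30.1] [597.1 166.1  75.4] med z 52.1 mid [570.2 152.4] tilt 
wrist 93 5910 [542.3 144.3  93. ] [600.1 202.2  99.3] med z 96.8 mid [571.2 173.3] tilt [ 3.0000e-03 -5.0000e-03  9.6802e+01]
wrist 30 1250 [544.8 161.5  30. ] [586.1 201.4  76. ] med z 54.2 mid [565.5 181.5] tilt 
[-0.16351812 -1.28377101 -0.26523856] [473.46776388 188.89282949 237.63340214]
```

View pics/c7.png

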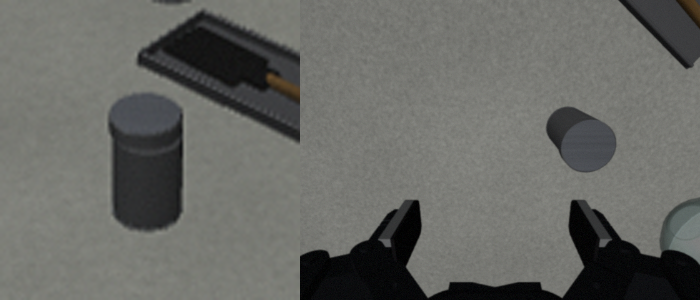

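```bash
python3 -c "from cell import *; print(finish_job())"
```

```text
the job is handed in; nothing more can be done
None
```

The 58 mm steel lid is on the canister, and I handed the job in at about 19.7 s on the robot's clock. I drew the lid from its slot and laid it on the counter by tipping it from 45°. I then took it again by the rim and pressed it down on the canister to about 12 N before letting go.

**On the counter:** after I let go, all three cameras put the lid's top at 14.4–14.7 mm (15 mm expected), so it lay flat. The side picture showed its closed face up.

**On the canister:**
- The face top measured 96.8–97.0 mm in the side and wrist views, against 97.5 mm expected when fully home.
- The wrist view gave a tilt of about 0.005 rad, and the side and wrist pictures show the lid level and centred.
- The wrist camera put the lid at (571, 173). The canister started at about (570.6, 170.8), or (573, 173) by the wrist camera, so the two agree to within about 2.5 mm.
- The gripper is clear and touches nothing.

**What disagreed or was not checked:**
- The grip widths read about 2–3 mm smaller than the lid's given sizes.
- The cameras differed from each other by about 2–3 mm.
- The last top view was mostly blocked by the arm, so I disregarded its tilt reading.
- I did not re-measure the other lids, bowl, spoon rest and spatula at the end. The robot was never seen to touch them.

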